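# Hold a moisture probe centred in a bored walnut blank

### The job

Take the moisture probe out of its stand by its orange handle, gripping it gently (squeeze no harder than 40 N), and lower its steel rod through the guide hole of the dark walnut blank, the one with the steel plate on top, until the red band on the rod is level with the mouth of the hole. The probe reads without contact, so it must not touch either blank at any time. Finish while still holding the probe there by its handle, upright, still and centred in the hole, and leave everything else on the bench where it is.

Things in the scene. Friction and masses are not known exactly. Their poses are not given: they have to be found in the camera images.
- probe: Loose moisture probe, about 0.12 kg, upright in its stand at the start. Origin at the centre of the rod's lower end, z up. Steel rod 10 mm in diameter from z = 0 to 90 mm, with a red band (same diameter) at 54 to 70 mm; orange handle 24 x 24 mm (faces along the probe's x and y) at 90 to 145 mm. Grip either pair of faces from above, with 20 to 40 N; over 55 N a finger damages it.
- probe_handle (a point): Centre of the orange handle, on the probe's axis, 117.5 mm above the lower end of the rod (27.5 mm above the handle's underside).
- probe_band (a point): Middle of the red band, on the rod's axis, 62 mm above the lower end of the rod.
- probe_tip (a point): Lower end of the rod, on its axis.
- stand: Fixed metal stand, base plate 90 x 100 mm, 110 mm high. Origin at the centre of its underside, z up. Its 12 mm thick aluminium top plate (70 x 90 mm) has a 16 mm hole at the centre, through which the probe's rod hangs (rod end 20 mm above the bench); the handle stands on the plate, 110 to 165 mm above the bench. The probe is lifted straight up, by 90 mm or more, to clear it.
- walnut_blank: Dark walnut block screwed to the bench, 80 x 80 x 85 mm, with a 60 x 60 x 7 mm steel guide plate on top (total height 92 mm). One vertical hole 26 mm in diameter runs through the plate and the block, down to the bench. Origin at the centre of the underside, z up. Two low steel cleats, 12 mm high, at its +y and -y sides. It may stand at any of the three places where the stand and the pale blank can also be.
- guide_mouth (a point): Centre of the mouth of the hole, level with the top of the steel guide plate of the walnut blank, 92 mm above the bench.
- pine_blank: Pale pine block of the same 80 x 80 x 85 mm with a 26 mm hole but no steel plate; not to be probed. Fixed. Origin at the centre of the underside.
- glue_bottle: Bystander: loose white glue bottle with a red cap and yellow label, 64 mm in diameter, 170 mm high. Origin at the centre of its underside.
- dowel_tray: Bystander: loose steel tray of wooden dowels, 120 x 170 x 32 mm. Origin at the centre of its underside.
- screw_tray: Bystander: loose steel tray of screws, 120 x 170 x 32 mm. Origin at the centre of its underside.
- screwdriver: Bystander: loose screwdriver with a blue handle, lying on the bench.
- brush: Bystander: loose glue brush with a pale wooden handle, lying on the bench.
- drill: Bystander: loose green and black cordless drill standing on its battery, about 75 x 210 x 165 mm. Origin at the centre of its underside.

How it is judged:
By the outcome, as a careful person would: the job done as asked, in the order asked, and still so for the second after the job is handed in, while the arm keeps its last pose, push and grip.
It also fails if it takes over 54 s, if anything falls off the work surface, if the arm or the gripper's body presses on something with over 40 N, if the wrist force passes 120 N, or if a joint passes its speed limit or range.

### The arm

A 6-joint arm with a two-finger parallel gripper is mounted at the origin on the work surface. World frame = base frame: x ahead of the robot, y to its left, z up, the work surface at z = 0. Lengths are in m, angles in rad, forces in N, time in s.
With the tool pointing down it reaches from about 0.375 to 0.9 m from the base axis. Payload 3.1 kg.
Tool frame: the origin (TCP) lies midway between the tips of the shut fingers; the grasp point (between the pads) lies 19 mm behind it; z points along the fingers, y is the line along which they close (so a half turn about z gives the same grasp; the last joint's range is limited). The gripper opens to 87 mm and grips with 3 to 60 N. Pads are 19 mm wide; open, the fingers measure 117 mm over their backs; the gripper's body (75 mm by 190 mm) begins 51 mm behind the grasp point.
Start: joints at [0.994, 0.527, 1.433, -0, 1.181, -0.178], TCP at [0.243, 0.576, 0.223] pointing down, gripper open.
Joint ranges: [-3.08, 3.08], [-0.75, 2.2], [0.22, 2.44], [-1.43, 4.57], [0, 2.65], [-2.85, 2.85]. Speed limits (rad/s): [2.79, 2.79, 3.14, 3.14, 3.14, 3.14].

### API

Orientations are given as a unit quaternion [x, y, z, w].
In Python, from rig import get_obs, cams, job gives the robot as it stands.
- The arm moves only by the tool servo_tool, never from a script. Its argument "moves" is text: rows parted by semicolons, each of 5 numbers parted by spaces: the shift along the tool's x, y, z in m, then the turn about the tool's z in degrees, then the finger opening in m, from 0 to 0.087. In form: dx dy dz spin claw; .... A call has 1 to 10 rows; each row is the pose to reach, as a shift and turn from the pose commanded when the call began, along the tool's axes at that moment; what a row does not reach only later rows make up. A row lasts 1/12 s, in which the tool goes at most 41.7 mm and 7.16 degrees, less where a joint would pass 70% of its speed; a pose out of reach is approached as far as the arm can. A call with a gripper value outside its range is refused whole. The fingers move at their own pace and stop on an object; "grip_force" is the grip in N (left out, the last holds). Time passes only in rows, so rows that repeat a pose let the fingers close. It gives the time, the measured TCP pose, the force, the opening and the grip force at its end, in the units of the state.
- get_obs(): the state, without advancing time (a new reading comes with each control period).
- cams.camera(name): name is "scene" or "top"; returns the picture (400x640x3 uint8, blue, green, red); there is no depth.
- cams.camera_model(name): a dict with "fx", "fy", "cx", "cy" (pixels), "R" (3x3) and "t" (3): a world point X has camera coordinates R X + t. Camera axes: x right, y down, z forward; pixel columns grow to the right and rows downward; lengths in m; the calibration is good to about 2 mm. A picture is of the moment at which its call begins. camera_model takes no time and is no camera call.
- job.hand_in(): hands the job in; it is judged then, once.
The state is a dict: "time": time; "q": joint angles; "joint_velocities": joint speeds; "joint_torque": joint torques, N m; "position": TCP position; "tool_rot": TCP orientation; "ft_force": force on the tool from outside, world axes, zero at the start; "moment": the same for the moment, N m; "grip_width": finger opening in m; "grip_force": force on a finger pad.
Only numpy, scipy, OpenCV 4.12 (cv2) and the standard library are available. Lean on these libraries where they do the work, as an engineer would, in place of code of your own. Each camera call takes 0.05 s, during which the arm holds its last target. There are 200 camera calls.

## Working session

There is one attempt and no reset: what is moved stays moved. The work goes in short steps, Python scripts to look and compute and a tool call to move; the robot and the scene stay as the last step left them, time stands still between calls to the robot, and variables do not carry over. Pictures are saved under pics/ and viewed, at most 10 in all, crops included, and the job is handed in when it is done.

Besides the shell and the picture viewer there is one more tool, called after "Request:" by a JSON object that holds its "op" and its "data". servo_tool: Moves the arm, as the interface text tells. Its arguments: {"type":"object","properties":{"moves":{"type":"string"},"grip_force":{"type":"number"}},"required":["moves"]}

```bash
ls; mkdir -p pics; python3 - <<'E'
from rig import get_obs,cams
import cv2
for n in("scene","top"):
    cv2.imwrite(f"pics/{n}0.png",cams.camera(n)); m=cams.camera_model(n); print(n,m)
o=get_obs();print(o)
E
```

```text
pics
scene {'fx': 462.7137093914466, 'fy': 462.7137093914466, 'cx': 322.3407279500304, 'cy': 204.73468438879218, 'R': array([[-0.78144558,  0.62392031,  0.00813974],
       [ 0.41546469,  0.53000409, -0.73924607],
       [-0.46554473, -0.5742988 , -0.67338621]]), 't': array([ 0.37016152, -0.19295451,  1.72406501])}
top {'fx': 426.2963200694148, 'fy': 426.2963200694148, 'cx': 312.27753542964786, 'cy': 204.87411308839438, 'R': array([[ 0.0343305 , -0.99940662,  0.00279708],
       [-0.97309785, -0.0340645 , -0.22786002],
       [ 0.22782009,  0.00510071, -0.97368988]]), 't': array([0.07454374, 0.57293011, 1.23370028])}
{'time': 0.1, 'q': array([ 9.93503951e-01,  5.28384773e-01,  1.43374877e+00,  3.39366414e-06,
        1.18140785e+00, -1.78476304e-01]), 'joint_velocities': array([-8.09443847e-04, -2.30776639e-03, -3.78453663e-03,  1.22454700e-03,
        3.31781666e-04,  4.73614028e-06]), 'joint_torque': array([ 9.72477847e-05, -4.40983415e+01, -1.77150017e+01,  6.34853239e-02,
        5.33653074e-02, -4.05621768e-05]), 'position': array([0.24230355, 0.57541648, 0.22167046]), 'tool_rot': array([ 1.98089671e-01,  9.80183418e-01, -9.05044120e-04, -3.60956072e-04]), 'ft_force': array([0.08021073, 0.5300475 , 0.15832024]), 'moment': array([0.01691743, 0.04216948, 0.03735825]), 'grip_force': 0.0, 'grip_width': 0.08696350819080295}
```

View pics/scene0.png

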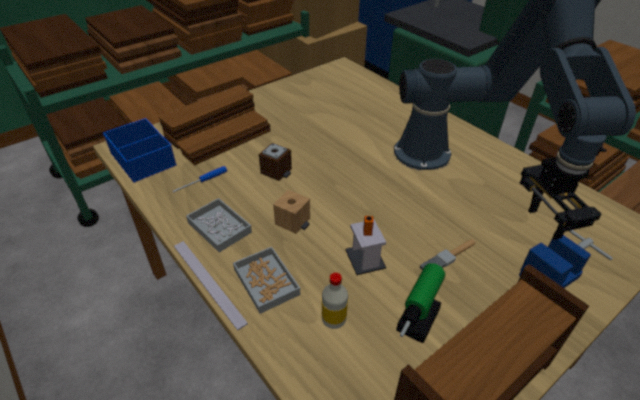

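View pics/top0.png

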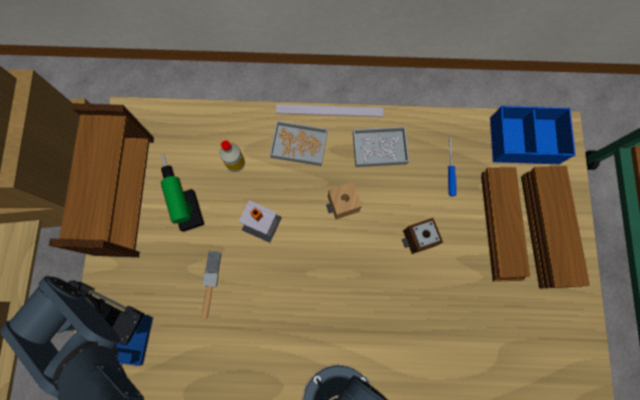

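The scene view shows the stand with the orange handle at about (369,226) and the walnut blank with its steel plate at (275,160). In the top view they are at (258,214) and (424,235), with the pine at (344,198) between them. Next I'll zoom in on these areas.

```bash
cat > h.py <<'E'
import numpy as np,cv2
from rig import get_obs,cams
def proj(n,X):
    m=cams.camera_model(n);c=np.atleast_2d(X)@m["R"].T+m["t"];return np.c_[m["fx"]*c[:,0]/c[:,2]+m["cx"],m["fy"]*c[:,1]/c[:,2]+m["cy"]]
def atz(n,u,v,z):
    m=cams.camera_model(n);d=m["R"].T@[(u-m["cx"])/m["fx"],(v-m["cy"])/m["fy"],1];o=-m["R"].T@m["t"];return o+d*(z-o[2])/d[2]
def crop(img,u,v,w,h,k): # (u,v) centre
    x,y=int(u-w/2),int(v-h/2);return cv2.resize(img[y:y+h,x:x+w],None,fx=k,fy=k,interpolation=cv2.INTER_CUBIC),(x,y)
E
python3 - <<'E'
from h import *
s=cv2.imread("pics/scene0.png");t=cv2.imread("pics/top0.png")
P=[]
for im,u,v in((s,369,240),(s,275,160),(t,260,220),(t,424,235)):
    c,o=crop(im,u,v,50,37,8);P.append(c);print(o)
cv2.imwrite("pics/z1.png",np.vstack([np.hstack(P[:2]),np.hstack(P[2:])]))
print(atz("top",258,214,.165),atz("top",426,234,.092),atz("scene",369,219,.165),atz("scene",275,150,.092))
E
```

```text
(344, 221)
(250, 141)
(235, 201)
(399, 216)
[0.51535497 0.24457383 0.165     ] [ 0.48769262 -0.24312476  0.092     ] [0.52207428 0.25608553 0.165     ] [ 0.48797824 -0.24133195  0.092     ]
```

View pics/z1.png

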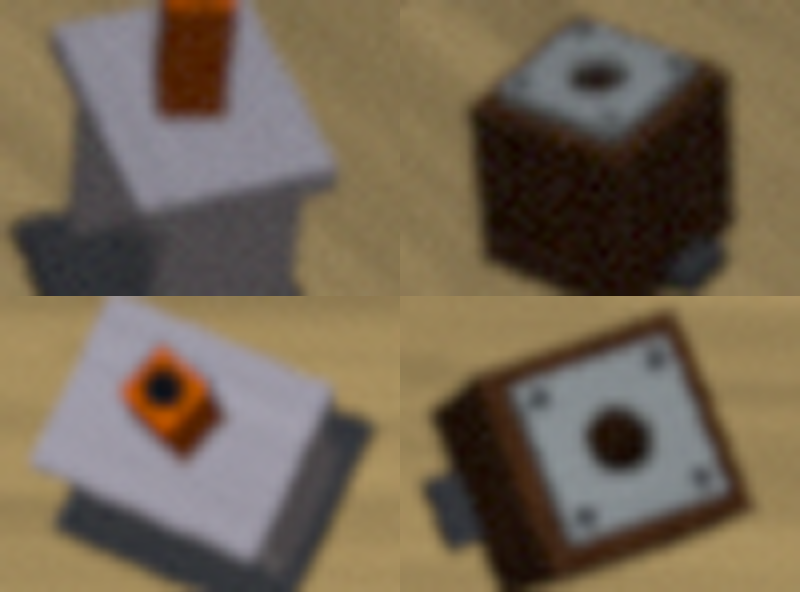

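```bash
cat >> h.py <<'E'
from scipy.optimize import minimize
K=8
def box(x,y,yaw,hx,hy,z0,z1):
    c,s=np.cos(yaw),np.sin(yaw)
    return np.array([[x+c*a-s*b,y+s*a+c*b,z] for a in(-hx,hx) for b in(-hy,hy) for z in(z0,z1)])
def sil(n,B,o,shape):
    p=(proj(n,B)-o+.5)*K-.5
    h=cv2.convexHull(p.astype(np.float32));m=np.zeros(shape,np.uint8);cv2.fillConvexPoly(m,np.round(h*16).astype(np.int32),1,shift=4);return m>0
def fit(masks,x0,hx,hy,z0,z1):
    f=lambda p:sum(1-(S&M).sum()/(S|M).sum() for n,M,o in masks for S in[sil(n,box(*p,hx,hy,z0,z1),o,M.shape)])
    r=min((minimize(f,[*x0,w],method="Nelder-Mead",options=dict(initial_simplex=[[*x0,w],[x0[0]+.008,x0[1],w],[x0[0],x0[1]+.008,w],[*x0,w+.25]],maxiter=200)) for w in np.radians([0,22,45,68])),key=lambda r:r.fun)
    return r.x,r.fun
E
python3 - <<'E'
from h import *
I={n:cv2.imread(f"pics/{n}0.png") for n in("scene","top")}
def big(m): return cv2.morphologyEx(m.astype(np.uint8),cv2.MORPH_OPEN,np.ones((5,5)))>0
def orange(c):
    h=cv2.cvtColor(c,cv2.COLOR_BGR2HSV);return (h[...,0]<14)&(h[...,1]>190)&(h[...,2]>50)
def plate(c):
    h=cv2.cvtColor(c,cv2.COLOR_BGR2HSV);m=((h[...,1]<60)&(h[...,2]>90)).astype(np.uint8)
    k,_=cv2.findContours(m,0,1);k=max(k,key=cv2.contourArea);m[:]=0;cv2.fillPoly(m,[cv2.convexHull(k)],1);return m
def mk(n,u,v,f):
    c,o=crop(I[n],u,v,40,40,K);m=f(c).astype(np.uint8);k,_=cv2.findContours(m,0,1);k=max(k,key=cv2.contourArea);m[:]=0;cv2.fillPoly(m,[cv2.convexHull(k)],1);return n,m>0,np.array(o)
A=[mk("scene",369,226,orange),mk("top",258,216,orange)]
for S in(A,A[:1],A[1:]): r=fit(S,[.517,.247],.012,.012,.11,.165);print("handle",r[0][:2],np.degrees(r[0][2]),r[1])
B=[mk("scene",275,150,plate),mk("top",425,234,plate)]
for S in(B,B[:1],B[1:]): r=fit(S,[.488,-.242],.03,.03,.092,.092);print("plate",r[0][:2],np.degrees(r[0][2]),r[1])
def hole(n,u,v):
    c,o=crop(I[n],u,v,14,12,K);g=cv2.cvtColor(c,cv2.COLOR_BGR2GRAY);m=(g<85).astype(np.uint8)
    _,l,s,ce=cv2.connectedComponentsWithStats(m);i=1+np.argmin(np.hypot(*(ce[1:]-[56,48]).T));p=(ce[i]+.5)/K-.5+o;print(n,p,s[i],atz(n,*p,.092))
hole("scene",275,150);hole("top",426,233.5)
for n,M,o in A+B: print(n,M.sum())
o=get_obs();print(o["position"])
E
```

```text
handle [0.51877859 0.25190844] 42.587508856411084 0.6477140434655361
handle [0.51636938 0.24852334] 43.52409817085302 0.27496937525520626
handle [0.52097921 0.2542044 ] 35.09366624870284 0.34711902425346974
plate [ 0.48945491 -0.24427519] 19.685325895030825 0.1815884064639841
plate [ 0.48929648 -0.24524463] 19.68934752896703 0.08996778647031756Traceback (most recent call last):
  File "<stdin>", line 14, in <module>
  File "h.py", line 19, in fit
    r=min((minimize(f,[*x0,w],method="Nelder-Mead",options=dict(initial_simplex=[[*x0,w],[x0[0]+.008,x0[1],w],[x0[0],x0[1]+.008,w],[*x0,w+.25]],maxiter=200)) for w in np.radians([0,22,45,68])),key=lambda r:r.fun)
  File "h.py", line 19, in <genexpr>
    r=min((minimize(f,[*x0,w],method="Nelder-Mead",options=dict(initial_simplex=[[*x0,w],[x0[0]+.008,x0[1],w],[x0[0],x0[1]+.008,w],[*x0,w+.25]],maxiter=200)) for w in np.radians([0,22,45,68])),key=lambda r:r.fun)
           ~~~~~~~~^^^^^^^^^^^^^^^^^^^^^^^^^^^^^^^^^^^^^^^^^^^^^^^^^^^^^^^^^^^^^^^^^^^^^^^^^^^^^^^^^^^^^^^^^^^^^^^^^^^^^^^^^^^^^^^^^^^^^^^^^^^^^^^^^^^^^^^^^^
    res = _minimize_nelderme
[... 276 characters left out ...]
ox(*p,hx,hy,z0,z1),o,M.shape)])
               ~~~^^^^^^^^^^^^^^^^^^^^^^^^^^^^^^^^^^^^^^^^^^^^^^^^^^^^^^^^^^^^^^^^^^^^^^^^^^^^^^^^^^^^^^^^^^^^^
  File "h.py", line 18, in <genexpr>
    f=lambda p:sum(1-(S&M).sum()/(S|M).sum() for n,M,o in masks for S in[sil(n,box(*p,hx,hy,z0,z1),o,M.shape)])
                                                                         ~~~^^^^^^^^^^^^^^^^^^^^^^^^^^^^^^^^^
  File "h.py", line 15, in sil
    p=(proj(n,B)-o+.5)*K-.5
       ~~~~^^^^^
  File "h.py", line 4, in proj
    m=cams.camera_model(n);c=np.atleast_2d(X)@m["R"].T+m["t"];return np.c_[m["fx"]*c[:,0]/c[:,2]+m["cx"],m["fy"]*c[:,1]/c[:,2]+m["cy"]]
ValueError: time passes only in moves, steps and waits
```

```bash
sed -i 's/cams.camera_model(n)/CM(n)/; ' h.py; sed -i '2a import functools\nCM=functools.cache(lambda n:cams.camera_model(n))' h.py
cat > m.py <<'E'
from h import *
I={n:cv2.imread(f"pics/{n}0.png") for n in("scene","top")}
def orange(c):
    h=cv2.cvtColor(c,cv2.COLOR_BGR2HSV);return ((h[...,0]<15)|(h[...,0]>170))&(h[...,1]>150)
def plate(c):
    h=cv2.cvtColor(c,cv2.COLOR_BGR2HSV);return (h[...,1]<60)&(h[...,2]>90)
def mk(n,u,v,f,w=40):
    c,o=crop(I[n],u,v,w,w,K);m=f(c).astype(np.uint8);k,_=cv2.findContours(m,0,1);k=max(k,key=cv2.contourArea);m[:]=0;cv2.fillPoly(m,[cv2.convexHull(k)],1);return n,m>0,np.array(o),c
if __name__=="__main__":
    A=[mk("scene",369,226,orange,30),mk("top",258,216,orange,30)]
    rr=None
    for S in(A,A[:1],A[1:]):
        r=fit([a[:3] for a in S],[.517,.247],.012,.012,.11,.165);rr=r if rr is None else rr;print("handle",r[0][:2],np.degrees(r[0][2]),r[1])
    B=[mk("scene",275,150,plate),mk("top",425,234,plate)]
    pp=None
    for S in(B,B[1:]):
        r=fit([a[:3] for a in S],[.488,-.242],.03,.03,.092,.092);pp=r if pp is None else pp;print("plate",r[0][:2],np.degrees(r[0][2]),r[1])
    out=[]
    for a,R,h,z in((A[0],rr,.012,(.11,.165)),(A[1],rr,.012,(.11,.165)),(B[0],pp,.03,(.092,.092)),(B[1],pp,.03,(.092,.092))):
        c=a[3].copy()
        for M,col in((a[1],(255,0,0)),(sil(a[0],box(*R[0],h,h,*z),a[2],a[1].shape),(0,255,0))):
            k,_=cv2.findContours(M.astype(np.uint8),0,1);cv2.drawContours(c,k,-1,col,1)
        out.append(cv2.resize(c,(300,300)))
    cv2.imwrite("pics/fit.png",np.vstack([np.hstack(out[:2]),np.hstack(out[2:])]))
    for n,u,v in(("scene",275,150),("top",426,233.5)):
        c,o=crop(I[n],u,v,14,12,K);g=cv2.cvtColor(c,cv2.COLOR_BGR2GRAY);m=(g<85).astype(np.uint8)
        _,l,s,ce=cv2.connectedComponentsWithStats(m);i=1+np.argmin(np.hypot(*(ce[1:]-[56,48]).T));p=(ce[i]+.5)/K-.5+o;print(n,p,s[i],atz(n,*p,.092))
E
python3 m.py
```

```text
handle [0.52027643 0.2523391 ] 42.55599312351817 0.4436249871219611
handle [0.51786534 0.24965129] 43.25144398416028 0.1622016561130054
handle [0.52006948 0.2532765 ] 36.923257420113615 0.2582938388625592
plate [ 0.48955889 -0.24430438] 20.70451791539002 0.1685667569216125
plate [ 0.48965884 -0.24333083] 19.965988667688926 0.07967715231788075
scene [274.19183213 150.13208484] [  27   37   55   32 1385] [ 0.49057411 -0.2423849   0.092     ]
top [425.93378138 233.50687558] [  26   23   66   64 3227] [ 0.48915478 -0.2429687   0.092     ]
```

View pics/fit.png

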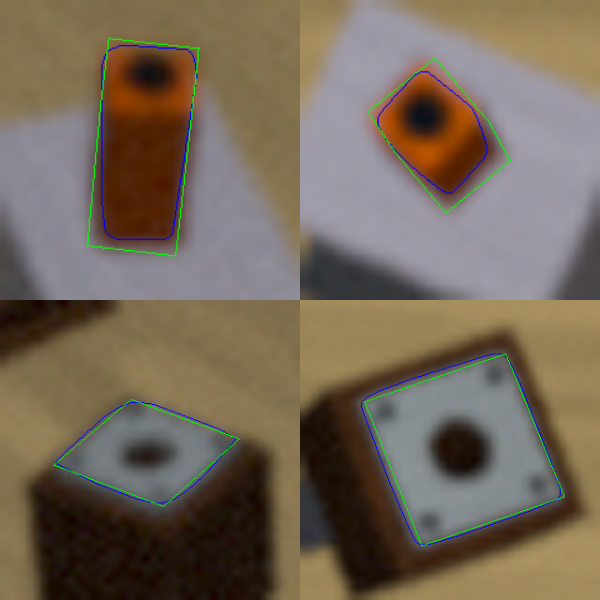

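```bash
cat >> h.py <<'E'
from scipy.spatial.transform import Rotation as Ro
def go(x,y,z,yaw=None):
    o=get_obs();R=Ro.from_quat(o["tool_rot"]).as_matrix();a=np.degrees(np.arctan2(R[1,1],R[0,1]))
    print("t",o["time"],"pos",o["position"].round(4),"yaw_y",a.round(2),"tilt",np.degrees(R[:2,2]).round(2),"F",o["ft_force"].round(2),"grip",o["grip_force"],o["grip_width"],"q6",o["q"][5].round(3))
    print("d(mm)",(R.T@(np.array([x,y,z])-o["position"])*1e3).round(1),"spin",None if yaw is None else round(a-yaw,2))
E
python3 - <<'E'
from h import *
print(atz("top",254.96,212.3,.165),atz("scene",368.45,217.8,.165))
go(.519,.2515,.25,41)
E
```

```text
[0.51991102 0.25337928 0.165     ] [0.52010414 0.25182556 0.165     ]
t 0.1 pos [0.2423 0.5754 0.2217] yaw_y 67.15 tilt [-0.06 -0.09] F [0.08 0.53 0.16] grip 0.0 0.08696350819080295 q6 -0.178
d(mm) [-380.8 -191.1  -28.1] spin 26.15
```

Request:
{"op": "servo_tool", "data": {"moves": "-0.02 -0.01 -0.028 3 0.087; -0.055 -0.027 -0.028 6 0.087; -0.09 -0.045 -0.028 10 0.087; -0.125 -0.062 -0.028 14 0.087; -0.16 -0.08 -0.028 18 0.087; -0.195 -0.097 -0.028 22 0.087; -0.23 -0.114 -0.028 26 0.087; -0.265 -0.132 -0.028 26 0.087; -0.3 -0.149 -0.028 26 0.087; -0.335 -0.167 -0.028 26 0.087"}}

```text
time: 0.93
position: [0.4872, 0.2903, 0.2502]
tool_rot: [0.414, 0.911, -0.0, -0.0]
ft_force: [0.6, 0.8, -0.4]
grip_width: 0.0867
grip_force: 0.0
```

```bash
python3 -c "
from h import *
go(.52,.2525,.23,41)"
```

```text
t 0.9333 pos [0.4872 0.2903 0.2502] yaw_y 41.15 tilt [-0.04 -0.01] F [ 0.58  0.79 -0.38] grip 0.0 0.08665914050488162 q6 -0.378
d(mm) [-50.   -0.2  20.2] spin 0.15
```

Request:
{"op": "servo_tool", "data": {"moves": "-0.03 0 0.01 0 0.087; -0.05 0 0.02 0 0.087; -0.05 0 0.02 0 0.087; -0.05 0 0.02 0 0.087; -0.05 0 0.02 0 0.087; -0.05 0 0.02 0 0.087"}}

```text
time: 1.43
position: [0.5186, 0.2554, 0.2309]
tool_rot: [0.413, 0.911, 0.0, -0.0]
ft_force: [0.5, -0.6, 0.5]
grip_width: 0.0869
grip_force: 0.0
```

```bash
python3 -c "
from h import *
go(.52,.2525,.123,41)
s=cams.camera('scene');t=cams.camera('top')
cv2.imwrite('pics/a.png',np.hstack([crop(s,369,210,64,80,6)[0],crop(t,258,214,64,80,6)[0]]))"
```

```text
t 1.4333 pos [0.5186 0.2554 0.2309] yaw_y 41.24 tilt [-0.01  0.02] F [ 0.5  -0.61  0.53] grip 0.0 0.08689844649844347 q6 -0.456
d(mm) [ -3.2  -0.9 107.9] spin 0.24
```

View pics/a.png

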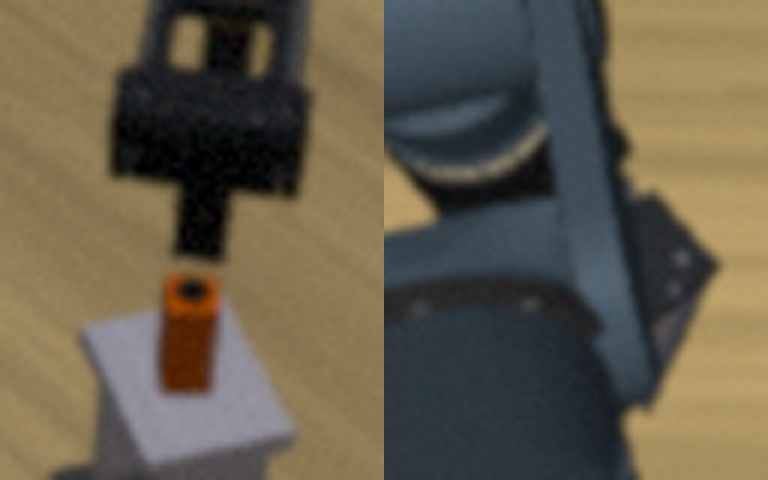

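The scene crop shows the finger right above the orange handle (crop x about 200 against 190), in line with the closing axis. The arm hides the top view. Next I'll go down and close.

Request:
{"op": "servo_tool", "data": {"moves": "-0.003 -0.001 0.015 0 0.087; -0.003 -0.001 0.035 0 0.087; -0.003 -0.001 0.055 0 0.087; -0.003 -0.001 0.075 0 0.087; -0.003 -0.001 0.09 0 0.087; -0.003 -0.001 0.1 0 0.087; -0.003 -0.001 0.106 0 0.087; -0.003 -0.001 0.107 0 0.087; -0.003 -0.001 0.107 0 0.087; -0.003 -0.001 0.107 0 0.087"}}

```text
time: 2.37
position: [0.5213, 0.2518, 0.1244]
tool_rot: [0.413, 0.911, 0.001, 0.001]
ft_force: [-0.9, 0.2, -0.3]
grip_width: 0.0871
grip_force: 0.0
```

```bash
python3 -c "
from h import *
go(.52,.2525,.123,41)"
```

```text
t 2.3667 pos [0.5213 0.2518 0.1244] yaw_y 41.17 tilt [0.11 0.03] F [-0.91  0.19 -0.3 ] grip 0.0 0.08709199375365902 q6 -0.462
d(mm) [ 1.4 -0.5  1.4] spin 0.17
```

Request:
{"op": "servo_tool", "data": {"moves": "0.001 0 0.001 0 0.06; 0.001 0 0.001 0 0.045; 0.001 0 0.001 0 0.035; 0.001 0 0.001 0 0.028; 0.001 0 0.001 0 0.024; 0.001 0 0.001 0 0.02; 0.001 0 0.001 0 0.018; 0.001 0 0.001 0 0.018; 0.001 0 0.001 0 0.018; 0.001 0 0.001 0 0.018", "grip_force": 30}}

```text
time: 3.2
position: [0.5202, 0.2522, 0.1226]
tool_rot: [0.413, 0.911, 0.0, 0.0]
ft_force: [0.8, 0.1, 0.2]
grip_width: 0.0283
grip_force: 0.2
```

Request:
{"op": "servo_tool", "data": {"moves": "0 0 0 0 0.018; 0 0 0 0 0.018; 0 0 0 0 0.018; 0 0 0 0 0.018"}}

```text
time: 3.53
position: [0.5202, 0.2522, 0.1226]
tool_rot: [0.414, 0.91, 0.0, 0.0]
ft_force: [0.4, 0.2, -0.7]
grip_width: 0.0241
grip_force: 29.9
```

```bash
python3 -c "
from h import *
go(.52,.2525,.26,41)"
```

```text
t 3.5333 pos [0.5202 0.2522 0.1226] yaw_y 41.15 tilt [0.02 0.  ] F [ 0.45  0.23 -0.66] grip 29.855702267959714 0.02407382981796047 q6 -0.46
d(mm) [ 3.000e-01  1.000e-01 -1.374e+02] spin 0.15
```

Request:
{"op": "servo_tool", "data": {"moves": "0 0 -0.005 0 0.018; 0 0 -0.012 0 0.018; 0 0 -0.025 0 0.018; 0 0 -0.04 0 0.018; 0 0 -0.058 0 0.018; 0 0 -0.076 0 0.018; 0 0 -0.094 0 0.018; 0 0 -0.112 0 0.018; 0 0 -0.124 0 0.018; 0 0 -0.13 0 0.018"}}

```text
time: 4.37
position: [0.5206, 0.2524, 0.2551]
tool_rot: [0.413, 0.911, 0.001, 0.001]
ft_force: [1.0, 0.7, -2.2]
grip_width: 0.0238
grip_force: 29.9
```

Request:
{"op": "servo_tool", "data": {"moves": "0 0 0 0 0.018; 0 0 0 0 0.018; 0 0 0 0 0.018; 0 0 0 0 0.018"}}

```text
time: 4.7
position: [0.5192, 0.2519, 0.2514]
tool_rot: [0.414, 0.91, -0.001, -0.001]
ft_force: [-0.4, -0.3, -1.1]
grip_width: 0.024
grip_force: 29.9
```

```bash
python3 -c "
from h import *
go(.4895,-.243,.253,20)
s=cams.camera('scene');t=cams.camera('top');cv2.imwrite('pics/scene1.png',s)
p=proj('scene',[.52,.2525,.2]).ravel();print(p)
cv2.imwrite('pics/b.png',crop(s,p[0],p[1],80,80,7)[0])"
```

```text
t 4.7 pos [0.5192 0.2519 0.2514] yaw_y 41.15 tilt [-0.14 -0.04] F [-0.45 -0.33 -1.12] grip 29.855298553593457 0.02396322490347738 q6 -0.46
d(mm) [-353.1 -348.1   -1.2] spin 21.15
[369.66978371 208.22302733]
```

View pics/b.png

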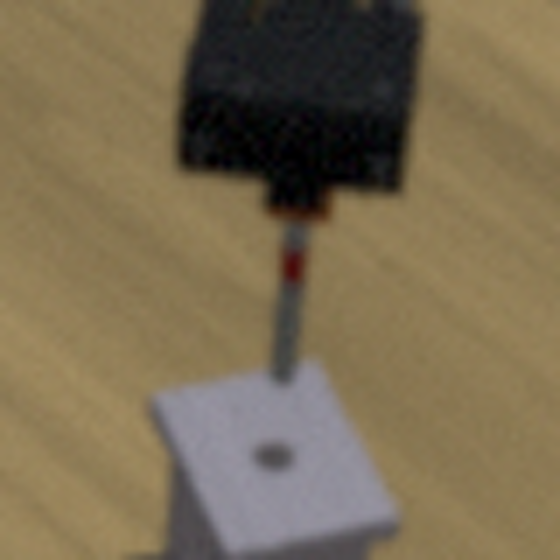

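The crop shows the probe held upright with its tip at crop (283,380), clear of the stand. The red band at (292,263) and the empty stand hole at (272,457) are both visible. Next I'll move across to the walnut blank.

Request:
{"op": "servo_tool", "data": {"moves": "-0.008 -0.008 0 0 0.018; -0.022 -0.022 0 0 0.018; -0.042 -0.042 0 0 0.018; -0.062 -0.062 0 0 0.018; -0.082 -0.082 0 0 0.018; -0.102 -0.102 0 0 0.018; -0.122 -0.121 0 0 0.018; -0.142 -0.14 0 0 0.018; -0.162 -0.16 0 0 0.018; -0.182 -0.18 0 0 0.018"}}

```text
time: 5.63
position: [0.5035, -0.0053, 0.2524]
tool_rot: [0.414, 0.91, -0.0, -0.0]
ft_force: [0.7, 0.9, -1.7]
grip_width: 0.0241
grip_force: 29.9
```

Request:
{"op": "servo_tool", "data": {"moves": "-0.02 -0.02 0 0 0.018; -0.04 -0.04 0 0 0.018; -0.06 -0.06 0 0 0.018; -0.08 -0.08 0 0 0.018; -0.1 -0.1 0 0 0.018; -0.12 -0.118 0 0 0.018; -0.135 -0.133 0 0 0.018; -0.147 -0.145 0 0 0.018; -0.151 -0.149 0 0 0.018; -0.151 -0.149 0 0 0.018"}}

```text
time: 6.47
position: [0.4908, -0.2167, 0.2523]
tool_rot: [0.415, 0.91, -0.0, -0.0]
ft_force: [-0.5, -0.2, -0.5]
grip_width: 0.0237
grip_force: 29.9
```

```bash
python3 -c "
from h import *
print('lift check tip/handle',proj('scene',[[.5192,.2519,.1488],[.5192,.2519,.2388]]))
go(.4895,-.243,.253,41)"
```

```text
lift check tip/handle [[368.26168601 222.03303787]
 [370.91445593 196.76548265]]
t 6.4667 pos [ 0.4908 -0.2167  0.2523] yaw_y 41.0 tilt [-0.02 -0.  ] F [-0.46 -0.21 -0.47] grip 29.855113048106432 0.023671286850548805 q6 -1.34
d(mm) [-19.  -18.3  -0.7] spin 0.0
```

Request:
{"op": "servo_tool", "data": {"moves": "-0.008 -0.008 0 0 0.018; -0.015 -0.014 0 0 0.018; -0.018 -0.017 0 0 0.018; -0.019 -0.018 0 0 0.018; -0.019 -0.018 0 0 0.018; -0.019 -0.018 0 0 0.018; -0.019 -0.018 0 0 0.018"}}

```text
time: 7.05
position: [0.4903, -0.2407, 0.2525]
tool_rot: [0.413, 0.911, 0.0, -0.0]
ft_force: [-0.3, -0.3, -1.3]
grip_width: 0.0236
grip_force: 29.9
```

```bash
python3 -c "
from h import *
go(.4895,-.243,.253,41)
s=cams.camera('scene');t=cams.camera('top');cv2.imwrite('pics/scene2.png',s);cv2.imwrite('pics/top2.png',t)
c,o=crop(s,276,140,50,60,9);d,o2=crop(t,424,232,38,60,9);print(o,o2,proj('scene',[[.4895,-.243,.092],[.4895,-.243,.15],[.4895,-.243,.24]]))
cv2.imwrite('pics/c.png',np.hstack([c,d]))"
```

```text
t 7.05 pos [ 0.4903 -0.2407  0.2525] yaw_y 41.18 tilt [-0.01  0.02] F [-0.27 -0.29 -1.33] grip 29.855310106649995 0.023637822589342373 q6 -1.38
d(mm) [-1.2 -2.1 -0.5] spin 0.18
(251, 110) (405, 202) [[274.35188508 149.93463488]
 [273.27298208 135.61304949]
 [271.48563716 111.88745713]]
```

View pics/c.png

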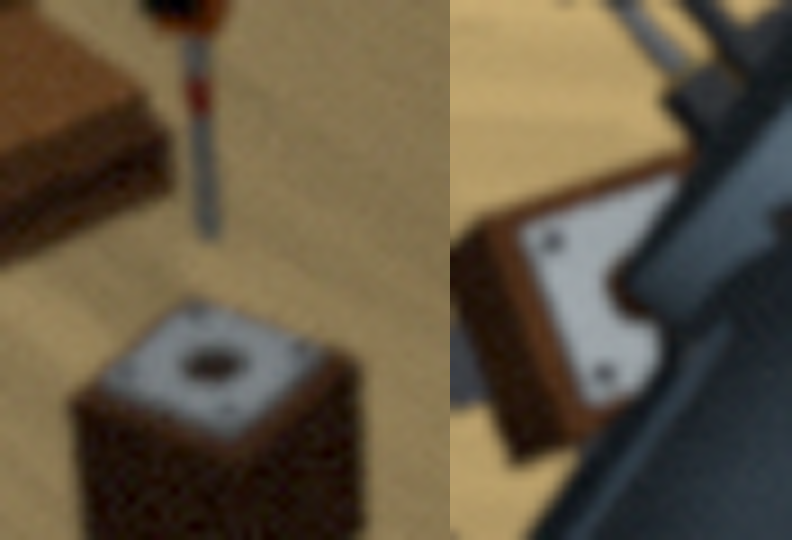

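Scene crop: rod tip at (207,235) is in line with the hole centre at (213,363), and both match the predicted pixels to within 0.5 px. The top view is half hidden. I'll fine-align and lower to just above the mouth.

Request:
{"op": "servo_tool", "data": {"moves": "-0.001 -0.002 0.004 0 0.018; -0.001 -0.002 0.012 0 0.018; -0.001 -0.002 0.022 0 0.018; -0.001 -0.002 0.032 0 0.018; -0.001 -0.002 0.038 0 0.018; -0.001 -0.002 0.04 0 0.018; -0.001 -0.002 0.04 0 0.018; -0.001 -0.002 0.04 0 0.018; -0.001 -0.002 0.04 0 0.018; -0.001 -0.002 0.04 0 0.018"}}

```text
time: 7.98
position: [0.4898, -0.2436, 0.2131]
tool_rot: [0.413, 0.911, -0.0, 0.001]
ft_force: [-0.1, -0.7, -1.1]
grip_width: 0.0242
grip_force: 29.9
```

```bash
python3 -c "
from h import *
go(.4895,-.243,.1326,41)"
```

```text
t 7.9833 pos [ 0.4898 -0.2436  0.2131] yaw_y 41.15 tilt [ 0.06 -0.05] F [-0.07 -0.72 -1.11] grip 29.855280434712768 0.024169406038891894 q6 -1.384
d(mm) [ 0.8  0.1 80.5] spin 0.15
```

Request:
{"op": "servo_tool", "data": {"moves": "0.0005 0 0.004 0 0.018; 0.0005 0 0.014 0 0.018; 0.0005 0 0.026 0 0.018; 0.0005 0 0.038 0 0.018; 0.0005 0 0.05 0 0.018; 0.0005 0 0.062 0 0.018; 0.0005 0 0.072 0 0.018; 0.0005 0 0.078 0 0.018; 0.0005 0 0.0805 0 0.018; 0.0005 0 0.0805 0 0.018"}}

```text
time: 8.82
position: [0.4889, -0.2427, 0.1313]
tool_rot: [0.413, 0.911, 0.0, -0.001]
ft_force: [0.5, -0.5, -1.7]
grip_width: 0.0236
grip_force: 29.9
```

Request:
{"op": "servo_tool", "data": {"moves": "0 0 0 0 0.018; 0 0 0 0 0.018; 0 0 0 0 0.018; 0 0 0 0 0.018; 0 0 0 0 0.018; 0 0 0 0 0.018"}}

```text
time: 9.32
position: [0.4893, -0.243, 0.1323]
tool_rot: [0.413, 0.911, -0.0, 0.0]
ft_force: [0.2, 0.6, -1.3]
grip_width: 0.0241
grip_force: 29.9
```

```bash
python3 -c "
from h import *
go(.4895,-.243,.1326,41)
s=cams.camera('scene');t=cams.camera('top')
c,o=crop(s,276,142,50,50,11);print(o,proj('scene',[[.4895,-.243,.092],[.4895,-.243,.1],[.4895,-.243,.12]]))
d,o2=crop(t,424,232,20,50,11)
cv2.imwrite('pics/d.png',np.hstack([c,d]))"
```

```text
t 9.3167 pos [ 0.4893 -0.243   0.1323] yaw_y 41.16 tilt [ 0.02 -0.02] F [ 0.21  0.61 -1.27] grip 29.855331256985664 0.024052433173368516 q6 -1.384
d(mm) [-0.2  0.2 -0.3] spin 0.16
(251, 117) [[274.35188508 149.93463488]
 [274.20626552 148.00165019]
 [273.83780222 143.11059082]]
```

View pics/d.png

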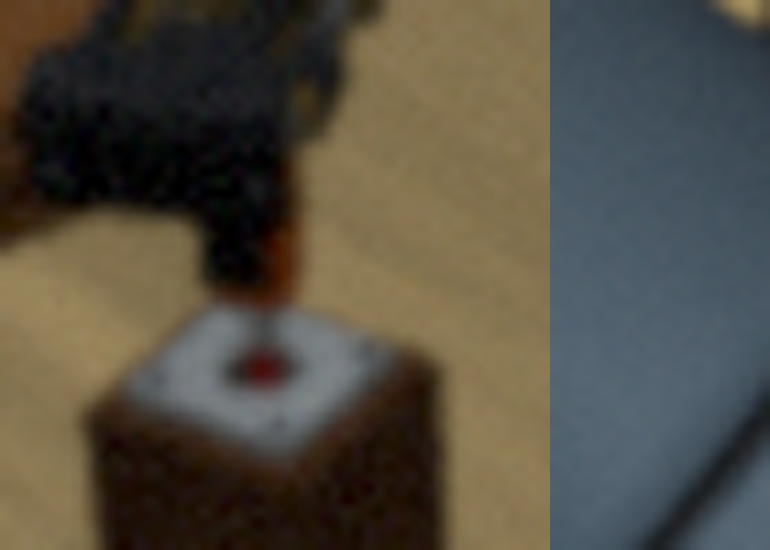

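The crop shows the red band at (263,370), centred in the dark hole mouth, which spans x from about 225 to 300 with its centre predicted at (262,368). The force reading shows only the probe's weight, and the arm is still, so I'm handing in.

```bash
python3 -c "
from rig import job
print(job.hand_in())"
```

```text
the job is handed in; nothing more can be done
None
```

The probe is held by its handle at about 30 N, upright and still in the walnut blank's guide hole, with the red band level with the mouth; centring reads within about 1 mm, and the job is handed in at about 9.4 s (no verdict shown).

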